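Load the gusset plate into its drilling nest

TASK

Slide the blue gusset plate with the pointed nose, nose first, across the bench and fully home into the drilling nest whose walls match its shape, then swing that nest's red-handled strap fully shut over it. Keep the plate on the bench: push it, do not lift it. Leave the other nest's strap and the square plate alone.

Things in the scene. Friction and masses are not known exactly. Their poses are not given: they have to be found in the camera images.
- gusset: Blue pointed gusset plate, loose, about 0.5 kg, 14 mm thick, flat on the bench before the nests. Origin on its underside, z up, +x towards the nose (roughly away from the robot). Outline: rectangle from x = -40 mm (straight back edge) to +10 mm, 80 mm wide (y = -40 to +40), then tapering to a blunt nose 24 mm wide at x = +45 mm.
- pointed_nest: Matching nest, fixed; aluminium walls 14 mm high, no floor. Origin and axes: those of the gusset when fully home (+x = push direction, mouth at -x). Side walls 15 mm thick, inner faces y = +-41.5 mm from x = -30 to +12, then converging to a stop at x = +47; mouth flares to y = +-51.5 at x = -50 mm. Stands left or right of the square nest.
- pointed_strap (a joint): Strap of the pointed nest: steel bar 100 mm long, 18 wide, 20 to 30 mm above the bench, on a vertical pin at the nest's +y side. Rad: 0 = shut (bar along the nest's -y, over the plate, at its stop), growing counter-clockwise seen from above (1.57 = bar along the nest's +x); starts open at 2.4 to 2.8. Stays where it is left.
- pointed_strap_hinge (a point): Point on the pointed strap's turning axis, 30 mm above the bench, at x = -20, y = +64 mm in the nest's frame.
- pointed_strap_post (a point): Top of the upright red handle post of the pointed strap: 16 mm in diameter, standing from 30 to 75 mm above the bench on the bar, 60 mm from the turning axis.
- square_plate: Bystander: blue plate of the same thickness, 80 mm wide, 85 mm long, square ended. Origin on its underside. Leave it alone.
- square_nest: The other nest, with a flat square end (same walls, axes and origin convention as the pointed nest). Stays empty.
- square_strap_post (a point): Top of the red handle post of the square nest's strap, also standing open. Leave it alone.

How it is judged:
By the outcome, as a careful person would: the job done as asked, in the order asked, and still so for the second after the job is handed in, with the robot touching nothing.
It also fails if it takes over 64 s, if anything falls off the work surface, if the arm or the gripper's body presses on something with over 40 N, if the wrist force passes 120 N, or if a joint passes its speed limit or range.

ROBOT

A 7-joint arm with a two-finger parallel gripper is mounted at the origin on the work surface. World frame = base frame: x ahead of the robot, y to its left, z up, the work surface at z = 0. Lengths are in m, angles in rad, forces in N, time in s.
With the tool pointing down it reaches from about 0.4 to 0.85 m from the base axis. Payload 10.4 kg.
Tool frame: the origin (TCP) lies at the very end of the fingers, on their centre line; the grasp point (between the pads) lies 19 mm behind it; z points along the fingers, y is the line along which they close (so a half turn about z gives the same grasp; the last joint's range is limited). The gripper opens to 87 mm and grips with 3 to 60 N. Pads are 19 mm wide; open, the fingers measure 117 mm over their backs; the gripper's body (75 mm by 190 mm) begins 51 mm behind the grasp point.
Start: joints at [1.173, 0.332, -0.065, 1.46, 0.022, 1.35, -0.088], TCP at [0.229, -0.582, 0.223] pointing down, gripper open.
Joint ranges: [-2.6, 2.6], [-0.5, 2.12], [-1.47, 1.34], [0.16, 2.42], [-1.27, 4.41], [0.06, 2.06], [-2.6, 2.6]. Speed limits (rad/s): [2.22, 2.22, 2.79, 2.79, 3.14, 3.14, 3.14].

INTERFACE

Orientations are given as a unit quaternion [x, y, z, w].
In Python, from bench import read_state, cams, workorder gives the robot as it stands.
- The arm moves only by the shell command python3 -m crank 'ROWS' [FORCE]. ROWS is text: rows parted by semicolons, each of 5 numbers parted by spaces: the shift along the tool's x, y, z scaled (see below), then the turn about the tool's z scaled (see below), then the opening, from -1 (shut) to 1 (fully open). In form: dx dy dz yaw jaw; .... A call has 1 to 10 rows; each row shifts and turns the commanded pose from where the row before left it, along the tool's axes as they then stand; what a row does not reach is not made up. The controller multiplies each number of a shift by 200 mm and each number of a turn by 90 degrees. A row lasts 1/10 s, in which the tool goes at most 50 mm and 8.59 degrees, less where a joint would pass 70% of its speed; a pose out of reach is approached as far as the arm can. A call with a number of a shift or a turn outside -1 to 1 is refused whole. A call with a gripper value outside its range is refused whole. The fingers move at their own pace and stop on an object; FORCE is the grip in N (left out, the last holds). Time passes only in rows, so rows that do not move let the fingers close. It gives the time, the measured TCP pose, the force, the opening and the grip force at its end, in the units of the state.
- read_state(): the state, without advancing time (a new reading comes with each control period).
- cams.camera(name): name is "scene" or "top" or "wrist"; returns a dict with "img" (480x640x3 uint8, blue, green, red), "K" (3x3 intrinsics, pixels), "dist" ([k1, k2, p1, p2, k3] as OpenCV has them; the pictures are not rectified), "xyz" and "attitude" of the camera in the world; the wrist camera has in their place "mount" (4x4, takes a point from camera to tool coordinates, whose origin is the TCP and whose axes are the flange's). Camera axes: x right, y down, z forward; pixel columns grow to the right and rows downward; lengths in m; the calibration is good to about 2 mm. A picture is of the moment at which its call begins: read the wrist's pose just before it. There is no depth.
- workorder.close_job(): hands the job in; it is judged then, once.
The state is a dict: "time": time; "joint_positions": joint angles; "joint_vel": joint speeds; "joint_torque": joint torques, N m; "ee_pos": TCP position; "eef_rot": TCP orientation; "ft_force": force on the tool from outside, world axes, zero at the start; "torque": the same for the moment, N m; "width": finger opening in m; "grip_force": force on a finger pad.
Only numpy, scipy, OpenCV 4.12 (cv2) and the standard library are available. Lean on these libraries where they do the work, as an engineer would, in place of code of your own. Each camera call takes 0.05 s, during which the arm holds its last target. There are 200 camera calls.

## Working session

There is one attempt and no reset: what is moved stays moved. The work goes in short steps, Python scripts to look and compute and a shell command to move; the robot and the scene stay as the last step left them, time stands still between calls to the robot, and variables do not carry over. Pictures are saved under pics/ and viewed, at most 10 in all, crops included, and the job is handed in when it is done.

```bash
ls; mkdir -p pics
python3 - <<'E'
from bench import read_state,cams
import cv2
s=read_state();print(s)
for n in("top","scene"):
    c=cams.camera(n);cv2.imwrite(f"pics/{n}0.png",c["img"]);print(n,c["K"],c["dist"],c["xyz"],c["attitude"])
c=cams.camera("wrist");print(c["mount"])
E
```

```text
pics
{'time': 0.0, 'joint_positions': array([ 1.17337037,  0.33288163, -0.06470078,  1.46095173,  0.02164824,
        1.34987848, -0.08850705]), 'joint_vel': array([-7.49820026e-04, -1.65940936e-03, -6.65918491e-04, -2.88844975e-03,
        1.55880296e-03, -7.79448942e-05, -1.04400864e-03]), 'joint_torque': array([ 3.87092837e-05, -6.23256612e+01,  2.50700244e-02, -3.89900529e+01,
       -6.11672527e-02,  3.97168275e-02,  1.14014715e-04]), 'ee_pos': array([ 0.22865808, -0.58125716,  0.22174289]), 'eef_rot': array([ 9.82486907e-01,  1.86330276e-01, -1.87173757e-04, -6.86150433e-04]), 'ft_force': array([ 0.51109553,  0.62653295, -0.09744922]), 'torque': array([0.03529432, 0.03722518, 0.03679972]), 'grip_force': 0.0, 'width': 0.08704654584873747}
top [[434.92840409   0.         325.70763332]
 [  0.         434.92840409 235.68655551]
 [  0.           0.           1.        ]] [-0.06484157  0.          0.          0.          0.        ] [ 0.40085587 -0.04934015  0.74799321] [-0.63616198  0.76470613 -0.07765891  0.0670191 ]
scene [[438.1906795    0.         313.23337867]
 [  0.         438.1906795  229.07773673]
 [  0.           0.           1.        ]] [-0.05586334  0.          0.          0.          0.        ] [ 0.75607024 -0.48265155  0.7728979 ] [ 0.9248286   0.23015576 -0.0707515  -0.29447345]
[[ 1.96744656e-05 -9.59714543e-01 -2.80976860e-01  7.54573285e-02]
 [ 9.99999997e-01 -3.19673763e-06  8.09405482e-05 -1.14566673e-03]
 [-7.85780305e-05 -2.80976861e-01  9.59714540e-01 -1.60813076e-01]
 [ 0.00000000e+00  0.00000000e+00  0.00000000e+00  1.00000000e+00]]
```

View pics/top0.png

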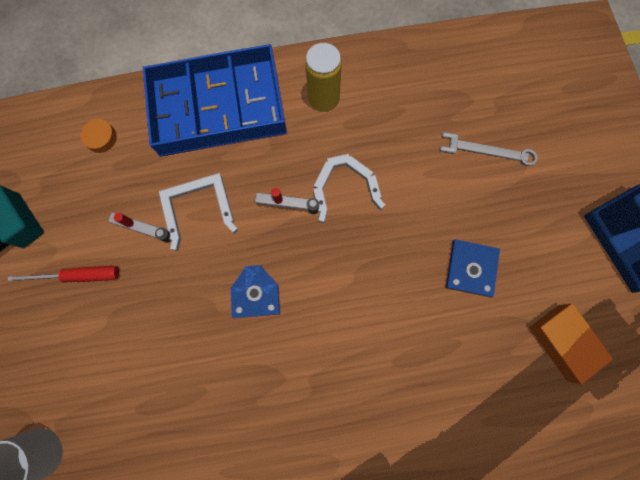

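View pics/scene0.png

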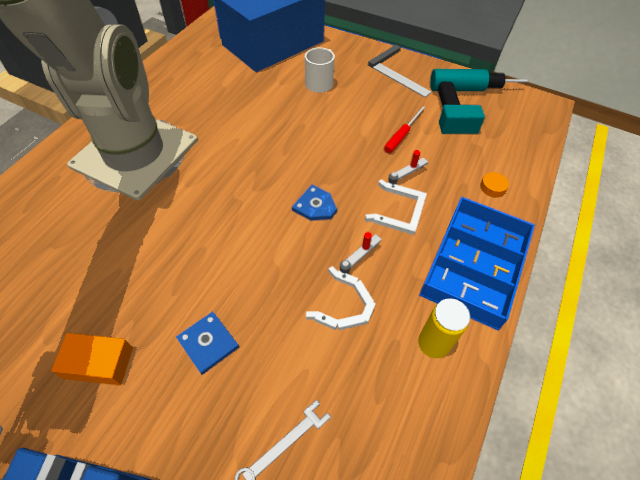

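Top view: gusset centred at about (255,292) with its nose up. The pointed nest is at (348,185) with its mouth near (352,212), its strap hinge at (313,206) and its post at (276,195). The square nest (198,210) and square plate (473,268) are bystanders. The scene view agrees. Next I'll measure.

```bash
cat > h.py <<'E'
import numpy as np,cv2
from scipy.spatial.transform import Rotation as R
from bench import read_state,cams
def ray(c,px):
    p=cv2.undistortPoints(np.float64(px).reshape(-1,1,2),c["K"],c["dist"]).reshape(-1,2)
    return np.c_[p,np.ones(len(p))]@R.from_quat(c["attitude"]).as_matrix().T
def onz(c,px,z):
    d=ray(c,px);o=np.asarray(c["xyz"]);return (o+d*((z-o[2])/d[:,2])[:,None])[:,:2]
def proj(c,P):
    Rm=R.from_quat(c["attitude"]).as_matrix().T
    return cv2.projectPoints(np.float64(P).reshape(-1,1,3),cv2.Rodrigues(Rm)[0],-Rm@np.asarray(c["xyz"]),c["K"],c["dist"])[0].reshape(-1,2)
def blue(img):
    h=cv2.cvtColor(img,cv2.COLOR_BGR2HSV);return cv2.inRange(h,(100,120,40),(130,255,255))
def comp(m,amin=300):
    return [k for k in cv2.findContours(m,cv2.RETR_EXTERNAL,cv2.CHAIN_APPROX_NONE)[0] if cv2.contourArea(k)>amin]
E
python3 - <<'E'
from h import *
c=cams.camera("top");img=c["img"]
for k in comp(blue(img)):
    x,y,w,h=cv2.boundingRect(k)
    if w<90: print("blue",x,y,w,h,onz(c,cv2.approxPolyDP(cv2.convexHull(k),2.0,True),.014).round(4).tolist())
h=cv2.cvtColor(img,cv2.COLOR_BGR2HSV)
m=cv2.inRange(h,(0,0,130),(179,60,255))
for k in comp(m,100):
    x,y,w,hh=cv2.boundingRect(k)
    if 100<x<400 and 120<y<260:
        a=cv2.approxPolyDP(k,1.5,True).reshape(-1,2);print("wall",a.tolist(),onz(c,a,.014).round(4).tolist())
r=cv2.inRange(h,(0,150,60),(6,255,255))|cv2.inRange(h,(174,150,60),(179,255,255))
for k in comp(r,20): print("red",cv2.boundingRect(k))
cr=cv2.resize(img[140:330,210:400],None,fx=4,fy=3,interpolation=cv2.INTER_CUBIC)
cr=cv2.resize(img[140:330,210:400],(600,600),interpolation=cv2.INTER_CUBIC)
cv2.imwrite("pics/crop1.png",cr)
E
```

```text
blue 231 266 48 51 [[0.5203, 0.0452], [0.4832, 0.0218], [0.4368, 0.0277], [0.4456, 0.1043], [0.4952, 0.0971], [0.523, 0.069]]
blue 447 240 52 56 [[0.5035, -0.2928], [0.4744, -0.363], [0.3997, -0.3325], [0.4272, -0.26]]
blue 587 185 53 105 [[0.3596, -0.5913], [0.4267, -0.5588], [0.4951, -0.5362], [0.5093, -0.5506], [0.5404, -0.6559]]
wall [[133, 219], [134, 225], [131, 228], [154, 235], [157, 227]] [[0.6434, 0.2544], [0.6322, 0.2535], [0.6277, 0.2594], [0.6076, 0.2199], [0.621, 0.2132]]
wall [[279, 204], [306, 207], [308, 199], [282, 196], [283, 200]] [[0.6225, -0.0043], [0.6085, -0.0499], [0.6222, -0.0558], [0.636, -0.0118], [0.6284, -0.0123]]
wall [[256, 194], [255, 201], [275, 203], [271, 200], [269, 194]] [[0.6481, 0.0328], [0.6357, 0.0364], [0.6256, 0.0024], [0.6323, 0.0084], [0.6438, 0.0102]]
wall [[219, 173], [159, 191], [167, 229], [169, 230], [172, 227], [174, 229], [170, 233], [172, 240], [171, 249], [175, 249], [178, 237], [168, 199], [170, 195], [213, 183], [224, 223], [232, 231], [236, 228], [231, 222], [232, 219]] [[0.6992, 0.0924], [0.6861, 0.2031], [0.6141, 0.196], [0.
[... 395 characters left out ...]
[320, 214], [318, 219], [324, 220], [326, 214], [322, 186], [334, 164], [346, 162], [368, 179], [373, 199], [380, 207], [384, 205], [380, 199], [375, 176], [371, 174], [372, 171]] [[0.692, -0.1411], [0.6914, -0.1026], [0.6474, -0.0711], [0.641, -0.0753], [0.6387, -0.0677], [0.6235, -0.0686], [0.6138, -0.0811], [0.6072, -0.0763], [0.6097, -0.0732], [0.5916, -0.0717], [0.5834, -0.0667], [0.5797, -0.0766], [0.5897, -0.082], [0.6412, -0.0843], [0.6779, -0.1128], [0.6777, -0.1347], [0.6391, -0.1669], [0.6014, -0.1681], [0.5849, -0.1772], [0.5872, -0.1848], [0.5991, -0.1802], [0.6424, -0.1803], [0.6474, -0.1741], [0.6526, -0.177]]
red (58, 266, 61, 16)
red (114, 213, 19, 14)
red (271, 188, 11, 15)
```

View pics/crop1.png

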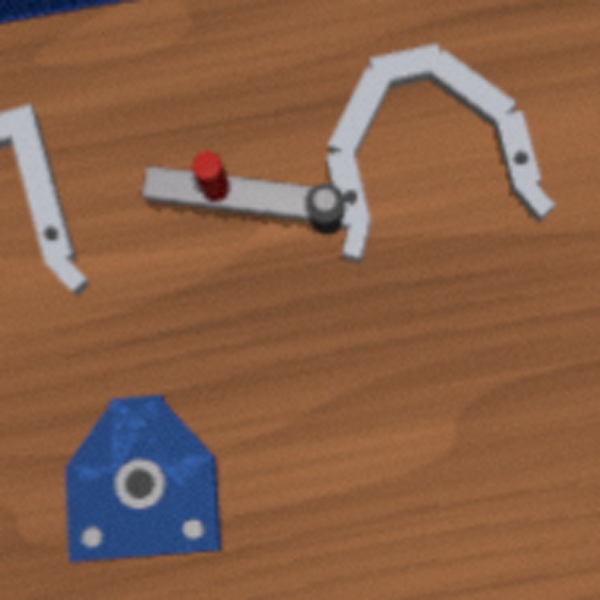

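```bash
python3 -m crank '0.195 -0.117 0 0 -0.54; 0.195 -0.117 0 0 -0.54; 0.195 -0.117 0 0 -0.54; 0.195 -0.117 0 0 -0.54; 0.195 -0.117 0 0 -0.54; 0.195 -0.117 0 0 -0.54; 0.195 -0.117 0 0 -0.54; 0.195 -0.117 0 0 -0.54; 0.195 -0.117 0 0 -0.54; 0.195 -0.117 0 0 -0.54' 30
python3 -m crank '0.195 -0.117 0 0 -0.54; 0.195 -0.117 0 0 -0.54; 0.195 -0.117 0 0 -0.54; 0 0 0 0 -0.54; 0 0 0 0 -0.54'
python3 - <<'E'
from h import *
s=read_state();c=cams.camera("wrist")
cv2.imwrite("pics/w1.png",c["img"])
M=c["mount"];Rt=R.from_quat(s["eef_rot"]).as_matrix()
np.savez("w1.npz",img=c["img"],K=c["K"],dist=c["dist"],xyz=Rt@M[:3,3]+s["ee_pos"],attitude=R.from_matrix(Rt@M[:3,:3]).as_quat())
E
```

```text
time: 1.2
ee_pos: [0.5069, -0.2195, 0.2226]
eef_rot: [0.983, 0.186, 0.0, 0.0]
ft_force: [-0.1, -0.5, -0.1]
width: 0.0218
grip_force: 0.0
time: 1.7
ee_pos: [0.5895, -0.1118, 0.2221]
eef_rot: [0.982, 0.187, -0.0, -0.0]
ft_force: [-0.5, -0.1, 0.0]
width: 0.02
grip_force: 0.0
```

View pics/w1.png

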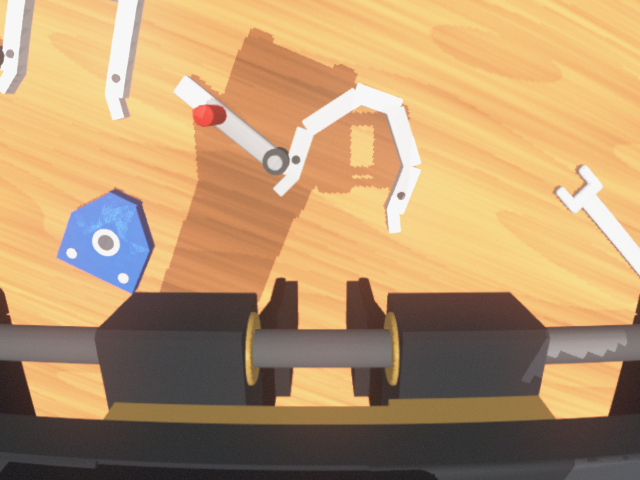

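The wrist view shows the whole pointed nest (apex at about (375,95), mouth legs at (285,190) and (395,230)), the strap with its hinge at (275,160) and post at (208,115), and the gusset at (105,242).

```bash
cat > nest.py <<'E'
from h import *
# known nest inner corners (nest frame) used for a Kabsch fit
def fit(A,B):
    a,b=A-A.mean(0),B-B.mean(0);U,_,Vt=np.linalg.svd(a.T@b);Q=Vt.T@np.diag([1,np.linalg.det(Vt.T@U.T)])@U.T
    t=B.mean(0)-Q@A.mean(0);return np.degrees(np.arctan2(Q[1,0],Q[0,0])),t,np.linalg.norm(A@Q.T+t-B,axis=1)
E
python3 - <<'E'
from nest import *
c=dict(np.load("w1.npz"));img=c["img"];h=cv2.cvtColor(img,cv2.COLOR_BGR2HSV)
m=cv2.inRange(h,(0,0,150),(179,45,255));m[270:]=0
for k in comp(m,200):
    x,y,w,hh=cv2.boundingRect(k)
    if 250<x<440: a=cv2.approxPolyDP(k,1.8,True).reshape(-1,2);[print(p.tolist(),q.round(4).tolist()) for p,q in zip(a,onz(c,a,.014))]
for k in comp(blue(img)):
    a=cv2.approxPolyDP(cv2.convexHull(k),2.5,True).reshape(-1,2);print("blue",a.tolist(),onz(c,a,.014).round(4).tolist())
c["name"]=0
print(proj({**c},[[0.6779,-.1238,.014]]))
E
```

```text
[358, 83] [0.6908, -0.1026]
[355, 89] [0.6854, -0.1021]
[350, 89] [0.6839, -0.0982]
[302, 121] [0.6449, -0.0706]
[305, 129] [0.6397, -0.0753]
[297, 127] [0.6387, -0.0684]
[288, 153] [0.6155, -0.069]
[289, 164] [0.6069, -0.0731]
[283, 172] [0.5985, -0.0707]
[286, 175] [0.597, -0.074]
[273, 188] [0.5821, -0.0674]
[281, 195] [0.5788, -0.076]
[298, 178] [0.5984, -0.0846]
[313, 134] [0.6383, -0.0831]
[360, 104] [0.6758, -0.1106]
[386, 114] [0.6765, -0.1341]
[401, 161] [0.6452, -0.1621]
[401, 167] [0.6404, -0.1642]
[386, 205] [0.6047, -0.1658]
[389, 232] [0.5829, -0.1785]
[400, 230] [0.5883, -0.187]
[398, 214] [0.6012, -0.1791]
[403, 213] [0.6037, -0.1829]
[420, 171] [0.6435, -0.1811]
[412, 166] [0.6448, -0.1728]
[420, 163] [0.6498, -0.1782]
[404, 108] [0.6867, -0.1462]
[400, 105] [0.6877, -0.1421]
[402, 99] [0.6928, -0.1417]
blue [[110, 194], [135, 205], [149, 250], [131, 292], [70, 262], [61, 253], [73, 213]] [[0.5234, 0.0684], [0.522, 0.044], [0.4853, 0.0207], [0.4372, 0.0265], [0.4444, 0.0903], [0.45, 0.1007], [0.4931, 0.0975]]
[[375.41589827 107.67405715]]
```

Run:
```python
from nest import *
A=np.array([[12,41.5],[12,-41.5],[47,11.3],[47,-11.3],[-30,41.5],[-30,-41.5],[-50,51.5],[-50,-51.5]])/1e3
W=np.array([[.6383,-.0831],[.6404,-.1642],[.6758,-.1106],[.6765,-.1341],[.5984,-.0846],[.6047,-.1658],[.5788,-.076],[.5829,-.1785]])
T=np.array([[.6412,-.0843],[.6391,-.1669],[.6779,-.1128],[.6777,-.1347],[.5897,-.082],[.6014,-.1681],[.5797,-.0766],[.5849,-.1772]])
for B in(W,T,(W+T)/2):
    y,t,r=fit(A,B);print(y,t,r.round(4))
    Q=R.from_euler('z',y,degrees=True).as_matrix()[:2,:2];print("hinge",Q@[-.02,.064]+t)
G=np.array([[45,12],[45,-12],[10,-40],[-40,-40],[10,40]])/1e3
print(fit(G,np.array([[.5234,.0684],[.522,.044],[.4853,.0207],[.4372,.0265],[.4931,.0975]])),fit(G,np.array([[.523,.069],[.5203,.0452],[.4832,.0218],[.4368,.0277],[.4952,.0971]])))
c=cams.camera("top");w=dict(np.load("w1.npz"))
print("hinge",onz(c,[[313,205]],.03),onz(w,[[275,158]],.03),"post",onz(c,[[276,191]],.075),onz(w,[[203,115]],.075))
```

```text
2.716812251034446 [ 0.6297191  -0.12436365] [0.0016 0.0034 0.0004 0.001  0.0007 0.0033 0.0016 0.0008]
hinge [ 0.60670801 -0.06138358]
2.2819994082096087 [ 0.62919584 -0.12511596] [0.002  0.0038 0.0023 0.0011 0.0084 0.0006 0.0027 0.0039]
hinge [ 0.60666335 -0.06196307]
2.497049771965487 [ 0.62945751 -0.12474002] [0.001  0.0035 0.001  0.0005 0.0038 0.0018 0.0022 0.0022]
hinge [ 0.60668816 -0.06167215]
(np.float64(-5.854975875329883), array([0.47908912, 0.06080642]), array([0.00169653, 0.00068904, 0.00078424, 0.0024297 , 0.00207771])) (np.float64(-7.12447494417419), array([0.4788003 , 0.06183459]), array([0.0021148 , 0.00187079, 0.00105841, 0.00271793, 0.00352779]))
hinge [[ 0.6052509  -0.06226495]] [[ 0.60960366 -0.06102754]] post [[ 0.62656821 -0.00668726]] [[ 0.62589535 -0.00585915]]
```

```bash
python3 -m crank '-0.011 -0.2225 0 0 -0.54; -0.011 -0.2225 0 0 -0.54; -0.011 -0.2225 0 0 -0.54; -0.011 -0.2225 0 0 -0.54; -0.011 -0.2225 0 0 -0.54; -0.011 -0.2225 0 0 -0.54; 0 0 0 -0.086 -0.54; 0 0 0 -0.086 -0.54'
python3 -m crank '0 0 0.13 -0.086 -0.54; 0 0 0.13 -0.086 -0.54; 0 0 0.13 -0.086 -0.54; 0 0 0.13 -0.086 -0.54; 0 0 0.13 -0.086 -0.54; 0 0 0.13 -0.086 -0.54; 0 0 0 0 -0.54; 0 0 0 0 -0.54'
python3 -c "
from h import *
s=read_state();print(s['ee_pos'],R.from_quat(s['eef_rot']).as_matrix().round(3),s['joint_positions'].round(2))"
```

```text
time: 2.6
ee_pos: [0.4788, 0.1304, 0.2229]
eef_rot: [0.948, 0.319, 0.0, 0.001]
ft_force: [-0.5, -0.5, -0.3]
width: 0.0199
grip_force: 0.0
time: 3.4
ee_pos: [0.4794, 0.1297, 0.0671]
eef_rot: [0.749, 0.663, -0.0, 0.0]
ft_force: [0.1, -0.3, 0.3]
width: 0.0201
grip_force: 0.0
[0.47943234 0.12970659 0.06711293] [[ 0.121  0.993 -0.   ]
 [ 0.993 -0.121 -0.   ]
 [-0.    -0.    -1.   ]] [ 0.28  0.28 -0.7   1.94  0.22  1.   -0.65]
```

```bash
python3 -m crank '0 0 0.15 0 -0.54; 0 0 0.15 0 -0.54; 0 0 0 0 -0.54; -0.04 0 0 0 -0.54; -0.04 0 0 0 -0.54; -0.03 0 0 0 -0.54; -0.05 0 0 0 -0.54; -0.05 0 0 0 -0.54; -0.05 0 0 -0.008 -0.54; -0.05 0 0 -0.008 -0.54'
python3 -m crank '-0.05 0 0 -0.008 -0.54; -0.05 0 0 -0.008 -0.54; -0.05 0 0 -0.008 -0.54; -0.05 0 0 -0.008 -0.54; -0.05 0 0 -0.008 -0.54; -0.05 0 0 -0.008 -0.54; -0.04 0 0 -0.008 -0.54; -0.03 0 0 0 -0.54; -0.01 0 0 0 -0.54; 0 0 0 0 -0.54'
cat > look.py <<'E'
import sys
from h import *
s=read_state();Rt=R.from_quat(s["eef_rot"]).as_matrix()
print("tcp",s["ee_pos"].round(4),"toolx deg",np.degrees(np.arctan2(Rt[1,0],Rt[0,0])).round(2),"f",s["ft_force"].round(1))
c=cams.camera("top");cv2.imwrite(sys.argv[1],c["img"])
n=np.array([.6295,-.1247]);a=np.radians(2.5);Q=np.array([[np.cos(a),-np.sin(a)],[np.sin(a),np.cos(a)]])
for k in comp(blue(c["img"])):
    x,y,w,h=cv2.boundingRect(k)
    if w<90:
        p=cv2.approxPolyDP(cv2.convexHull(k),2.0,True);W=onz(c,p,.014)
        print(cv2.boundingRect(k),"nest mm",((W-n)@Q*1e3).round(1).tolist())
E
python3 look.py pics/t2.png
```

```text
time: 4.4
ee_pos: [0.4734, 0.0694, 0.008]
eef_rot: [0.738, 0.675, 0.002, 0.001]
ft_force: [0.4, 5.5, 5.1]
width: 0.0204
grip_force: 2.5
time: 5.4
ee_pos: [0.4688, -0.0073, 0.0069]
eef_rot: [0.708, 0.706, 0.0, 0.0]
ft_force: [0.7, 0.9, 1.0]
width: 0.0197
grip_force: 0.4
tcp [ 0.4688 -0.0073  0.0069] toolx deg 89.82 f [0.7 0.9 1. ]
(447, 240, 52, 57) nest mm [[-133.2, -162.4], [-165.4, -231.3], [-238.7, -197.5], [-208.0, -126.3]]
(590, 185, 50, 106) nest mm [[-291.2, -452.0], [-180.5, -414.5], [-144.8, -413.9], [-137.3, -422.7], [-112.2, -526.8]]
```

View pics/t2.png

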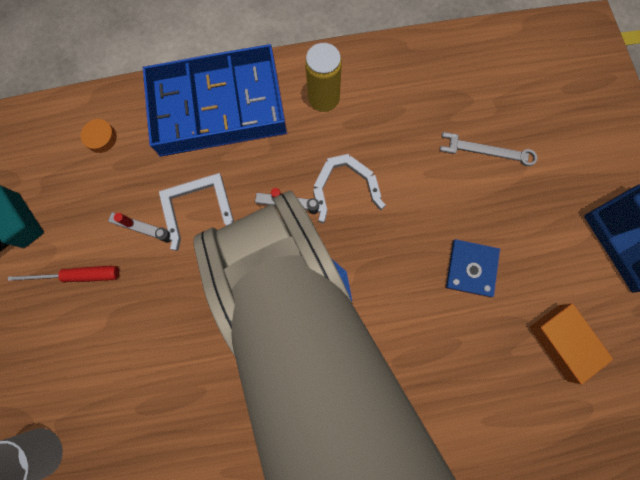

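The arm hides the gusset from the top camera (only a sliver shows at (343,280)), so I'll use the scene camera for it.

```bash
cat > gus.py <<'E'
# gusset pose in nest frame (mm) from scene view: hull corners at z=14 mm
import sys
from nest import *
cam,f=sys.argv[1:3]
s=read_state();Rt=R.from_quat(s["eef_rot"]).as_matrix()
n=np.array([.6295,-.1247]);a=np.radians(2.5);Q=np.array([[np.cos(a),-np.sin(a)],[np.sin(a),np.cos(a)]])
print("tcp",s["ee_pos"].round(4),"nest mm",((s["ee_pos"][:2]-n)@Q*1e3).round(1),"toolx",np.degrees(np.arctan2(Rt[1,0],Rt[0,0])).round(2),"f",s["ft_force"].round(1))
c=cams.camera(cam);cv2.imwrite(f,c["img"])
h=cv2.cvtColor(c["img"],cv2.COLOR_BGR2HSV);m=cv2.inRange(h,(100,110,95),(130,255,255))
for k in comp(m):
    W=(onz(c,cv2.approxPolyDP(cv2.convexHull(k),2.0,True),.014)-n)@Q*1e3
    if abs(W[:,1].mean())<200 and -280<W[:,0].mean()<30: print(cv2.boundingRect(k),W.round(1).tolist())
E
python3 gus.py scene pics/s2.png
```

```text
tcp [ 0.4686 -0.0073  0.0067] nest mm [-155.7  124.4] toolx 89.83 f [-0.4 -0.3  0.5]
(176, 312, 62, 61) [[-205.5, -131.0], [-130.1, -165.9], [-162.9, -236.1], [-237.9, -201.5]]
(263, 222, 47, 39) [[-186.1, 110.1], [-138.1, 109.8], [-106.4, 82.9], [-104.8, 51.5], [-139.9, 26.8], [-185.1, 29.1], [-189.8, 37.6]]
```

View pics/s2.png

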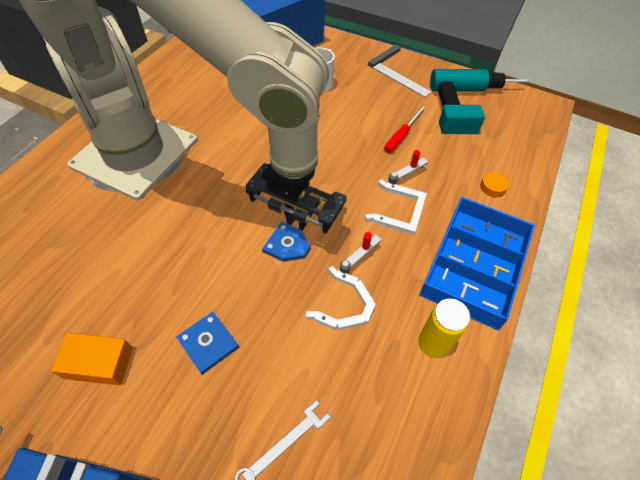

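The scene view shows the fingers on the gusset's left side at about (287,240), with the plate flat and square. I'll push the remaining 75 mm.

```bash
python3 -m crank '-0.03 0 0 -0.005 -0.54; -0.05 0 0 -0.005 -0.54; -0.05 0 0 -0.005 -0.54; -0.05 0 0 -0.005 -0.54; -0.05 0 0 -0.005 -0.54; -0.05 0 0 -0.005 -0.54; -0.05 0 0 0 -0.54; -0.03 0 0 0 -0.54; -0.015 0 0 0 -0.54; 0 0 0 0 -0.54'; python3 gus.py scene pics/s3.png
```

```text
time: 6.5
ee_pos: [0.4704, -0.0825, 0.0065]
eef_rot: [0.691, 0.723, -0.0, 0.0]
ft_force: [0.4, 0.4, 0.3]
width: 0.02
grip_force: 0.0
tcp [ 0.4704 -0.0825  0.0065] nest mm [-157.1   49.1] toolx 92.53 f [0.4 0.4 0.3]
(176, 312, 62, 61) [[-205.5, -131.0], [-130.1, -165.9], [-162.9, -236.1], [-237.9, -201.5]]
(245, 249, 49, 42) [[-187.4, 33.3], [-136.6, 33.6], [-106.3, 9.6], [-103.0, -18.5], [-138.1, -47.4], [-183.0, -47.1], [-188.0, -34.6]]
```

```bash
python3 -m crank '0.15 0 0 0 -0.54; 0 0 -0.22 0 -0.08; 0 0 -0.22 0 -0.08; 0 0 0 0.09 -0.08; 0 0 0 0.09 -0.08; 0 0 0 0.09 -0.08; 0 0 0 0.09 -0.08; 0 0 0 0.09 -0.08; 0 0 0 0.09 -0.08; 0 0 0 0.09 -0.08'
python3 -m crank '0 0 0 0.09 -0.08; 0 0 0 0.09 -0.08; 0 0 0 0.09 -0.08; 0 0 0 0.01 -0.08; -0.145 0.20 0 0 -0.08; -0.145 0.20 0 0 -0.08; 0 0 0 0 -0.08; 0 0 0 0 -0.08'; python3 gus.py top pics/t3.png;python3 gus.py scene pics/s4.png
```

```text
time: 7.55
ee_pos: [0.469, -0.0518, 0.0946]
eef_rot: [0.952, 0.305, -0.0, 0.0]
ft_force: [-0.2, 0.0, -0.3]
width: 0.0398
grip_force: 0.0
time: 8.35
ee_pos: [0.4266, -0.142, 0.0946]
eef_rot: [0.996, 0.093, 0.0, 0.0]
ft_force: [-0.4, 0.8, 0.5]
width: 0.0398
grip_force: 0.0
tcp [ 0.4266 -0.142   0.0946] nest mm [-203.5   -8.5] toolx 10.71 f [-0.4  0.8  0.5]
tcp [ 0.4271 -0.1409  0.0947] nest mm [-202.9   -7.4] toolx 10.8 f [-0.2  1.  -0. ]
(176, 312, 62, 61) [[-205.5, -131.0], [-130.1, -165.9], [-162.9, -236.1], [-237.9, -201.5]]
(245, 249, 49, 42) [[-187.4, 33.3], [-132.6, 30.3], [-106.3, 9.6], [-103.7, -21.3], [-136.4, -46.6], [-185.3, -43.2]]
```

View pics/t3.png

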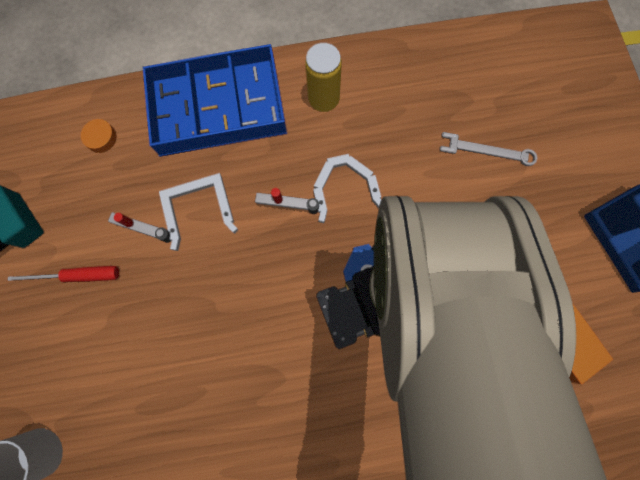

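The forearm hides the gusset from the top camera; its nose shows at (357,258). I'll use the scene view, first checking its bias against the nest.

```bash
python3 -m crank '0 0 0 0.091 -0.08; 0 0 0 0 -0.08; 0 0 0 0 -0.08'
python3 - <<'E'
from nest import *
c=cams.camera("scene");h=cv2.cvtColor(c["img"],cv2.COLOR_BGR2HSV)
m=cv2.inRange(h,(0,0,165),(179,50,255))
n=np.array([.6295,-.1247]);a=np.radians(2.5);Q=np.array([[np.cos(a),-np.sin(a)],[np.sin(a),np.cos(a)]])
for k in comp(m,150):
    x,y,w,hh=cv2.boundingRect(k)
    if 295<x<380 and 255<y<335:
        p=cv2.approxPolyDP(k,1.8,True).reshape(-1,2);[print(u.tolist(),v.round(1).tolist()) for u,v in zip(p,(onz(c,p,.014)-n)@Q*1e3)]
print("pin",((onz(c,[[346,264]],.03)-n)@Q*1e3).round(1))
# two-view silver boss hole: gusset bore centre, scene
E
python3 gus.py scene pics/s5.png
python3 - <<'E'
import cv2
i=cv2.imread("pics/s5.png")[200:350,220:420];cv2.imwrite("pics/s5c.png",cv2.resize(i,(800,600),interpolation=cv2.INTER_CUBIC))
E
```

```text
time: 8.75
ee_pos: [0.4273, -0.1403, 0.0945]
eef_rot: [1.0, 0.025, 0.0, -0.0]
ft_force: [-0.3, -0.3, -0.3]
width: 0.0397
grip_force: 0.0
[330, 267] [-45.7, 53.7]
[330, 271] [-42.0, 45.3]
[336, 277] [-25.7, 38.0]
[355, 285] [14.8, 37.7]
[366, 303] [48.4, 11.0]
[365, 308] [50.5, 0.5]
[360, 315] [47.3, -16.8]
[338, 320] [14.1, -43.6]
[317, 311] [-28.7, -43.9]
[307, 312] [-44.8, -53.8]
[306, 315] [-43.8, -60.1]
[313, 316] [-31.2, -56.3]
[332, 326] [8.9, -59.2]
[337, 324] [15.6, -51.7]
[339, 327] [21.3, -55.5]
[367, 321] [63.5, -22.4]
[374, 303] [62.2, 17.5]
[361, 281] [22.1, 50.9]
[346, 273] [-11.5, 54.8]
[343, 278] [-12.4, 41.9]
[341, 276] [-17.7, 44.3]
[343, 273] [-16.8, 52.2]
pin [[-16.8  64.7]]
tcp [ 0.4273 -0.1404  0.0945] nest mm [-202.7   -6.9] toolx 2.8 f [ 0.3  0.1 -0.2]
(176, 312, 62, 61) [[-205.5, -131.0], [-130.1, -165.9], [-162.9, -236.1], [-237.9, -201.5]]
(245, 249, 49, 42) [[-187.4, 33.3], [-139.6, 34.8], [-106.3, 9.6], [-103.0, -18.5], [-138.1, -47.4], [-183.0, -47.1]]
```

View pics/s5c.png

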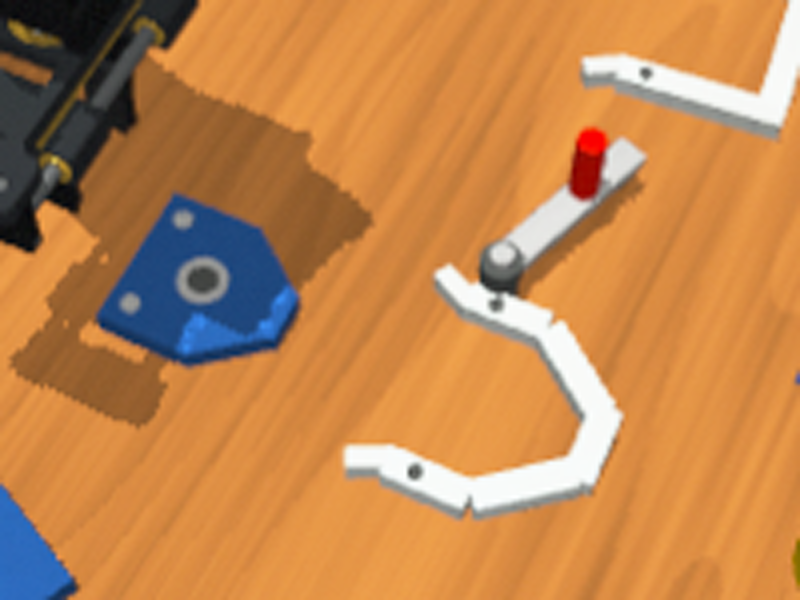

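```bash
python3 -m crank '-0.06 -0.018 0 0.003 -0.08; 0 0 0.219 0 -0.08; 0 0 0.219 0 -0.08; 0 0 0 0 -0.08; 0.05 0 0 0 -0.08; 0.03 0 0 0 -0.08; 0.03 0 0 0 -0.08; 0.05 0 0 0 -0.08; 0.05 0 0 0 -0.08; 0.05 0 0 0 -0.08'
python3 -m crank '0.05 0 0 0 -0.08; 0.05 0 0 0 -0.08; 0.05 0 0 0 -0.08; 0.05 0 0 0 -0.08; 0.05 0 0 0 -0.08; 0.03 0 0 0 -0.08; 0.02 0 0 0 -0.08; 0.01 0 0 0 -0.08; 0 0 0 0 -0.08'
python3 gus.py scene pics/s6.png
```

```text
time: 9.85
ee_pos: [0.4674, -0.1364, 0.0078]
eef_rot: [1.0, 0.019, 0.0, 0.0]
ft_force: [-4.2, 0.1, 4.8]
width: 0.0397
grip_force: 2.5
time: 10.75
ee_pos: [0.529, -0.1336, 0.0071]
eef_rot: [1.0, 0.019, 0.0, 0.0]
ft_force: [-1.5, -0.2, 1.4]
width: 0.0402
grip_force: 0.9
tcp [ 0.529  -0.1336  0.0071] nest mm [-100.7   -4.6] toolx 2.22 f [-1.5 -0.2  1.4]
(176, 312, 62, 61) [[-205.5, -131.0], [-130.1, -165.9], [-162.9, -236.1], [-237.9, -201.5]]
(290, 267, 50, 44) [[-87.2, 33.9], [-39.1, 34.1], [-6.4, 8.3], [-4.9, -18.9], [-41.5, -47.7], [-85.8, -43.6]]
```

```bash
python3 -m crank '0.04 0 0 0 -0.08; 0.04 0 0 0 -0.08; 0.04 0 0 0 -0.08; 0.04 0 0 0 -0.08; 0.03 0 0 0 -0.08; 0 0 0 0 -0.08'; python3 -m crank '0.02 0 0 0 -0.08; 0.015 0 0 0 -0.08; 0.01 0 0 0 -0.08; 0 0 0 0 -0.08'
python3 gus.py scene pics/s7.png;python3 gus.py top pics/t7.png
```

```text
time: 11.4
ee_pos: [0.5681, -0.132, 0.0071]
eef_rot: [1.0, 0.02, 0.001, -0.0]
ft_force: [-0.8, 0.5, 0.3]
width: 0.04
grip_force: 0.0
time: 11.8
ee_pos: [0.5756, -0.1318, 0.0071]
eef_rot: [1.0, 0.019, -0.0, 0.0]
ft_force: [-3.4, 1.0, 2.1]
width: 0.0396
grip_force: 1.8
tcp [ 0.5756 -0.1318  0.0071] nest mm [-54.1  -4.8] toolx 2.21 f [-3.4  1.   2.1]
(176, 312, 62, 61) [[-205.5, -131.0], [-130.1, -165.9], [-162.9, -236.1], [-237.9, -201.5]]
(315, 276, 47, 43) [[-35.6, 35.8], [7.8, 34.3], [39.0, 8.8], [41.4, -17.3], [9.2, -41.5], [-33.0, -43.7]]
tcp [ 0.5757 -0.1319  0.0071] nest mm [-54.1  -4.8] toolx 2.21 f [-3.9  0.9  1.2]
```

```bash
python3 -m crank '0.01 0 0 0 -0.08; 0.01 0 0 0 -0.08; 0 0 0 0 -0.08';python3 -m crank '0.005 0 0 0 -0.08; 0 0 0 0 -0.08';python3 -m crank '0.005 0 0 0 -0.08; 0 0 0 0 -0.08'; python3 gus.py scene pics/s8.png
```

```text
time: 12.2
ee_pos: [0.579, -0.1318, 0.0069]
eef_rot: [1.0, 0.019, -0.001, 0.0]
ft_force: [-7.0, 1.9, 4.3]
width: 0.0401
grip_force: 3.4
time: 12.4
ee_pos: [0.5792, -0.1318, 0.0068]
eef_rot: [1.0, 0.019, -0.002, 0.0]
ft_force: [-11.4, -0.3, 7.1]
width: 0.0397
grip_force: 5.3
time: 12.6
ee_pos: [0.5794, -0.1318, 0.0067]
eef_rot: [1.0, 0.019, -0.002, 0.0]
ft_force: [-14.2, 1.8, 9.5]
width: 0.0398
grip_force: 7.0
tcp [ 0.5794 -0.1318  0.0067] nest mm [-50.4  -4.9] toolx 2.2 f [-14.2   1.8   9.5]
(176, 312, 62, 61) [[-205.5, -131.0], [-130.1, -165.9], [-162.9, -236.1], [-237.9, -201.5]]
(317, 277, 48, 42) [[-31.1, 35.5], [12.2, 34.0], [44.9, 9.3], [43.1, -16.5], [7.5, -42.3], [-29.6, -42.1]]
```

```bash
python3 -m crank '0.01 0 0 0 -0.08; 0.01 0 0 0 -0.08; 0 0 0 0 -0.08';python3 -m crank '-0.05 0 0 0 -0.08; -0.1 0 0 0 -0.08; -0.1 0 0 0 -0.08; 0 0 -0.22 0 -0.08; 0 0 -0.22 0 -0.08; 0 0 0 0 -0.08; 0 0 0 0 -0.08';python3 gus.py scene pics/s9.png
python3 - <<'E'
from h import *
s=read_state();c=cams.camera("wrist");cv2.imwrite("pics/w9.png",c["img"])
M=c["mount"];Rt=R.from_quat(s["eef_rot"]).as_matrix()
np.savez("w9.npz",img=c["img"],K=c["K"],dist=c["dist"],xyz=Rt@M[:3,3]+s["ee_pos"],attitude=R.from_matrix(Rt@M[:3,:3]).as_quat())
E
```

```text
time: 12.95
ee_pos: [0.5809, -0.1316, 0.0063]
eef_rot: [1.0, 0.019, -0.005, 0.0]
ft_force: [-24.8, 2.2, 18.3]
width: 0.0399
grip_force: 12.4
time: 13.65
ee_pos: [0.537, -0.1339, 0.0964]
eef_rot: [1.0, 0.019, 0.002, 0.001]
ft_force: [0.2, -0.6, 1.1]
width: 0.0402
grip_force: 0.0
tcp [ 0.537  -0.1339  0.0964] nest mm [-92.8  -5.2] toolx 2.19 f [ 0.2 -0.6  1.1]
(176, 312, 62, 61) [[-205.5, -131.0], [-130.1, -165.9], [-162.9, -236.1], [-237.9, -201.5]]
(313, 276, 52, 43) [[-37.3, 35.0], [13.9, 34.8], [44.2, 11.3], [45.8, -13.0], [9.2, -41.5], [-37.3, -43.5]]
```

View pics/w9.png

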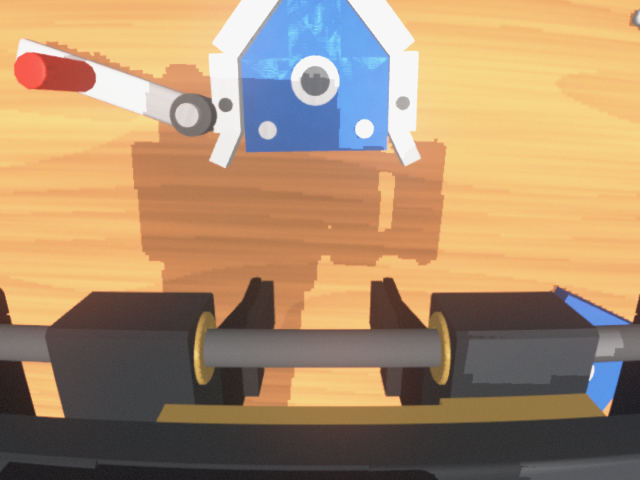

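The gusset is between the walls: back edge at row 152, bore at (315,80). The leg bends are near row 131 and the mouth ends near row 165. Next I'll measure the seating depth relative to the walls.

Run:
```python
from h import *
c=dict(np.load("w9.npz"));img=c["img"]
n=np.array([.6295,-.1247]);a=np.radians(2.5);Q=np.array([[np.cos(a),-np.sin(a)],[np.sin(a),np.cos(a)]])
h=cv2.cvtColor(img,cv2.COLOR_BGR2HSV)
f=lambda p:((onz(c,p,.014)-n)@Q*1e3).round(1)
for nm,m,am in(("blue",blue(img),2000),("wall",cv2.inRange(h,(0,0,150),(179,45,255)),300)):
    m=m.copy();m[200:]=0
    for k in comp(m,am):
        p=cv2.approxPolyDP(k,1.8,True).reshape(-1,2)
        print(nm,[(u.tolist(),v.tolist()) for u,v in zip(p,f(p))])
```

```text
blue [([283, 0], [38.4, 15.1]), ([242, 59], [9.0, 37.9]), ([243, 77], [-0.4, 37.8]), ([249, 79], [-1.5, 34.5]), ([247, 81], [-2.5, 35.7]), ([249, 82], [-3.0, 34.6]), ([244, 84], [-4.0, 37.4]), ([247, 150], [-39.8, 37.4]), ([358, 149], [-39.6, -25.1]), ([373, 146], [-38.0, -33.5]), ([374, 148], [-39.1, -34.1]), ([375, 146], [-38.0, -34.6]), ([385, 148], [-39.1, -40.3]), ([388, 62], [6.9, -40.6]), ([385, 53], [11.6, -38.9]), ([345, 0], [38.2, -17.3])]
wall [([182, 103], [-13.4, 72.4]), ([176, 108], [-16.0, 76.0]), ([175, 118], [-21.5, 77.0]), ([182, 126], [-25.9, 73.4]), ([192, 126], [-26.0, 67.7]), ([198, 119], [-22.3, 64.0]), ([198, 110], [-17.4, 63.7]), ([191, 103], [-13.5, 67.3])]
wall [([309, 56], [10.0, 1.8]), ([294, 67], [4.5, 10.0]), ([291, 83], [-3.9, 11.8]), ([298, 98], [-11.8, 8.1]), ([316, 105], [-15.6, -1.7]), ([324, 103], [-14.5, -6.1]), ([333, 96], [-10.8, -11.0]), ([338, 86], [-5.6, -13.7]), ([338, 74], [0.7, -13.7]), ([333, 64], [5.9, -11.0]), ([326, 58], [9.0, -7.3])]
wall [([20, 40], [24.4, 163.3]), ([16, 56], [16.0, 166.9]), ([26, 51], [18.2, 160.3]), ([35, 51], [17
[... 507 characters left out ...]
 [-48.7, -52.0]), ([420, 157], [-44.1, -60.4]), ([409, 133], [-30.8, -53.5]), ([410, 130], [-29.1, -54.0]), ([415, 130], [-29.1, -56.8]), ([418, 52], [12.2, -56.7]), ([403, 50], [13.2, -48.6]), ([414, 40], [18.3, -54.3]), ([385, 0], [38.3, -38.3])]
wall [([281, 0], [38.4, 16.2]), ([241, 0], [38.8, 37.2]), ([213, 41], [18.6, 53.1]), ([213, 44], [17.0, 53.2]), ([223, 52], [12.8, 48.0]), ([209, 54], [11.9, 55.7]), ([211, 99], [-11.6, 56.0]), ([217, 113], [-19.2, 53.1]), ([213, 129], [-27.9, 55.9]), ([214, 132], [-29.5, 55.5]), ([220, 133], [-30.1, 52.1]), ([210, 160], [-45.1, 58.8]), ([224, 167], [-49.2, 51.0]), ([228, 165], [-48.1, 48.7]), ([242, 130], [-28.7, 39.6]), ([240, 58], [9.5, 39.0])]
```

Plate is home: its back edge reads -39.6 against mouth ends that read -49, and it stalled at 25 N. Next, position over the strap post.

```bash
python3 -m crank '0 0 -0.15 0 -0.17; 0.118 -0.156 0 -0.084 -0.17; 0 0 0 0.084 -0.17; 0.118 -0.156 0 0 -0.17; 0.118 -0.156 0 0 -0.17; 0.118 -0.156 0 0 -0.17; 0 0 0 -0.085 -0.17; 0 0 0 -0.085 -0.17; 0 0 0 -0.085 -0.17; 0 0 0 -0.085 -0.17' 
python3 -m crank '0 0 0 -0.085 -0.17; 0 0 0 -0.085 -0.17; 0 0 0 -0.085 -0.17; 0 0 0 -0.085 -0.17; 0 0 0 -0.08 -0.17; 0 0 0 0 -0.17; 0 0 0 0 -0.17'; python3 -c "
from h import *
s=read_state();m=R.from_quat(s['eef_rot']).as_matrix()
d=np.array([.6265,-.0055])-s['ee_pos'][:2]
print(s['ee_pos'].round(4),np.degrees(np.arctan2(m[1,0],m[0,0])),s['joint_positions'].round(2),'tool shift needed mm',(m[:2,:2].T@d*1e3).round(1))
w=dict(np.load('w9.npz'));print('post',onz(w,[[31,71]],.075))
c=cams.camera('scene');print('post scene',onz(c,[[368,236]],.075))"
```

```text
time: 14.75
ee_pos: [0.6247, -0.0049, 0.1232]
eef_rot: [0.958, 0.285, -0.001, -0.0]
ft_force: [0.1, 0.5, 0.1]
width: 0.0363
grip_force: 0.0
time: 15.45
ee_pos: [0.6249, -0.005, 0.1239]
eef_rot: [0.817, 0.576, -0.0, -0.001]
ft_force: [-0.7, 0.1, 1.1]
width: 0.0362
grip_force: 0.0
[ 0.6249 -0.005   0.1239] 70.4005069472531 [ 0.46  0.5  -0.7   1.55  0.33  1.22 -0.63] tool shift needed mm [0.1 1.7]
post [[ 0.62503455 -0.00721284]]
post scene [[ 0.62940321 -0.00967849]]
```

```bash
python3 -m crank '0 0.008 0.205 0 -0.17; 0 0 0.205 0 -0.17; 0 0 0 0 -0.17; 0 0 0 0 -0.17'
python3 -m crank '-0.003 0.042 0 0.089 -0.17; -0.003 0.042 0 0.089 -0.17; -0.003 0.042 0 0.089 -0.17; -0.003 0.042 0 0.089 -0.17; -0.003 0.042 0 0.089 -0.17; -0.003 0.042 0 0.089 -0.17; -0.003 0.042 0 0.089 -0.17; 0 0 0 0 -0.17; 0 0 0 0 -0.17'
cat > arc.py <<'E'
from h import *
s=read_state();m=R.from_quat(s['eef_rot']).as_matrix();H=np.array([.6067,-.0616])
v=s['ee_pos'][:2]-H
print(s['ee_pos'].round(4),'toolx',np.degrees(np.arctan2(m[1,0],m[0,0])).round(1),'r',(np.hypot(*v)*1e3).round(1),'phi',np.degrees(np.arctan2(v[1],v[0])).round(1),'f',s['ft_force'].round(1),'j7',s['joint_positions'][6].round(2))
E
python3 arc.py
```

```text
time: 15.9
ee_pos: [0.6266, -0.0053, 0.0434]
eef_rot: [0.816, 0.577, -0.0, -0.0]
ft_force: [0.1, 0.3, 0.6]
width: 0.0361
grip_force: 0.0
time: 16.8
ee_pos: [0.6661, -0.047, 0.0451]
eef_rot: [0.992, 0.128, 0.001, 0.0]
ft_force: [0.2, 0.1, -0.7]
width: 0.0361
grip_force: 0.0
[ 0.6661 -0.047   0.0451] toolx 14.8 r 61.1 phi 13.9 f [ 0.2  0.1 -0.7] j7 -1.5
```

```bash
python3 -m crank '0 0 0 0 -0.56; 0 0 0 0 -0.56; -0.003 0.042 0 0.089 -0.56; -0.003 0.042 0 0.089 -0.56; -0.003 0.042 0 0.089 -0.56; -0.003 0.042 0 0.089 -0.56; -0.003 0.042 0 0.089 -0.56; -0.003 0.042 0 0.089 -0.56; 0 0 0 0 -0.56; 0 0 0 0 -0.56' 10
python3 arc.py
python3 - <<'E'
from h import *
s=read_state();m=R.from_quat(s['eef_rot']).as_matrix()[:2,:2];H=np.array([.6067,-.0616])
p=s['ee_pos'][:2];v=p-H;ph=np.arctan2(v[1],v[0])
while ph>np.radians(-91):
    ph-=np.radians(8);q=H+.06*np.array([np.cos(ph),np.sin(ph)]);print(np.degrees(ph).round(1),(m.T@(q-p)/.2).round(3));p=q
E
```

```text
time: 17.8
ee_pos: [0.6568, -0.0956, 0.0431]
eef_rot: [0.958, -0.286, -0.0, 0.0]
ft_force: [-0.5, 0.3, 0.4]
width: 0.0194
grip_force: 0.0
[ 0.6568 -0.0956  0.0431] toolx -33.2 r 60.6 phi -34.1 f [-0.5  0.3  0.4] j7 -2.19
-42.1 [-0.006  0.042]
-50.1 [-0.009  0.041]
-58.1 [-0.015  0.039]
-66.1 [-0.02   0.037]
-74.1 [-0.025  0.033]
-82.1 [-0.03  0.03]
-90.1 [-0.033  0.025]
-98.1 [-0.037  0.02 ]
```

```bash
python3 -m crank '-0.006 0.042 0 0 -0.56; -0.009 0.041 0 0 -0.56; -0.015 0.039 0 0 -0.56; -0.020 0.037 0 0 -0.56; -0.025 0.033 0 0 -0.56; -0.018 0.018 0 0 -0.56; 0 0 0 0 -0.56; 0 0 0 0 -0.56'; python3 arc.py; python3 -m crank '-0.012 0.012 0 0 -0.56; -0.016 0.012 0 0 -0.56; 0 0 0 0 -0.56';python3 arc.py
```

```text
time: 18.6
ee_pos: [0.6178, -0.1205, 0.0429]
eef_rot: [0.958, -0.288, -0.0, 0.0]
ft_force: [0.2, -0.2, 0.0]
width: 0.0193
grip_force: 0.0
[ 0.6178 -0.1205  0.0429] toolx -33.5 r 60.0 phi -79.3 f [ 0.2 -0.2  0. ] j7 -2.15
time: 18.9
ee_pos: [0.6104, -0.1212, 0.043]
eef_rot: [0.958, -0.288, -0.0, 0.0]
ft_force: [0.2, 0.4, -1.0]
width: 0.019
grip_force: 0.2
[ 0.6104 -0.1212  0.043 ] toolx -33.5 r 59.7 phi -86.4 f [ 0.2  0.4 -1. ] j7 -2.14
```

```bash
python3 -m crank '-0.012 0.009 0 0 -0.56; 0 0 0 0 -0.56; 0 0 0 0 -0.56';python3 arc.py;python3 -m crank '-0.008 0.006 0 0 -0.56; -0.008 0.006 0 0 -0.56; 0 0 0 0 -0.56';python3 arc.py;python3 -m crank '-0.008 0.006 0 0 -0.56; 0 0 0 0 -0.56';python3 arc.py
```

```text
time: 19.2
ee_pos: [0.6077, -0.1215, 0.0429]
eef_rot: [0.958, -0.288, -0.0, 0.0]
ft_force: [0.5, 0.1, 0.6]
width: 0.0188
grip_force: 0.4
[ 0.6077 -0.1215  0.0429] toolx -33.5 r 59.9 phi -89.1 f [0.5 0.1 0.6] j7 -2.14
time: 19.5
ee_pos: [0.6056, -0.1205, 0.0435]
eef_rot: [0.958, -0.288, 0.002, -0.001]
ft_force: [8.0, 3.6, -2.2]
width: 0.0193
grip_force: 3.7
[ 0.6056 -0.1205  0.0435] toolx -33.5 r 58.9 phi -91.1 f [ 8.   3.6 -2.2] j7 -2.14
time: 19.7
ee_pos: [0.6045, -0.1199, 0.0437]
eef_rot: [0.958, -0.287, 0.002, -0.002]
ft_force: [11.1, 5.7, -4.1]
width: 0.0196
grip_force: 5.3
[ 0.6045 -0.1199  0.0437] toolx -33.4 r 58.3 phi -92.2 f [11.1  5.7 -4.1] j7 -2.14
```

```bash
python3 -m crank '0.016 -0.012 0 0 -0.3; 0 0 0 0 -0.17; 0 0 0 0 -0.17; 0 0 -0.2 0 -0.17; 0 0 -0.2 0 -0.17; 0 0 -0.2 0 -0.17; 0 0 -0.2 0 -0.17; 0 0 0 0 -0.17; -0.2 0.1 0 0 -0.17; -0.2 0.1 0 0 -0.17'
python3 -m crank '-0.1 0.2 0 0 -0.17; -0.1 0.2 0 0 -0.17; -0.1 0.2 0 0 -0.17; 0 0 0 0 -0.17; 0 0 0 0 -0.17'
python3 gus.py scene pics/s10.png
python3 - <<'E'
from h import *
c=cams.camera("top");i=c["img"]
j=cv2.imread("pics/s10.png")
cv2.imwrite("pics/fin.png",np.hstack([cv2.resize(i[110:260,270:420],(400,400),interpolation=2),cv2.resize(j[230:350,290:410],(400,400),interpolation=2)]))
H=np.array([.6067,-.0616]);n=.6295,-.1247
for nm,c in(("top",c),("scene",cams.camera("scene"))):
    h=cv2.cvtColor(c["img"],cv2.COLOR_BGR2HSV);r=cv2.inRange(h,(0,150,60),(6,255,255))|cv2.inRange(h,(174,150,60),(179,255,255))
    for k in comp(r,15): print(nm,cv2.boundingRect(k),onz(c,[k.reshape(-1,2).mean(0)],.055).round(4))
E
```

```text
time: 20.7
ee_pos: [0.5157, -0.1109, 0.2016]
eef_rot: [0.957, -0.289, -0.001, -0.0]
ft_force: [0.3, -0.4, 0.9]
width: 0.0365
grip_force: 0.0
time: 21.2
ee_pos: [0.4001, -0.1784, 0.203]
eef_rot: [0.957, -0.289, 0.0, 0.0]
ft_force: [0.3, 0.1, 0.2]
width: 0.0362
grip_force: 0.0
tcp [ 0.4001 -0.1784  0.203 ] nest mm [-231.6  -43.7] toolx -33.65 f [0.3 0.1 0.2]
(176, 312, 62, 61) [[-205.5, -131.0], [-130.1, -165.9], [-162.9, -236.1], [-237.9, -201.5]]
(314, 279, 51, 40) [[44.2, 11.3], [45.8, -13.0], [17.6, -37.5], [-34.7, -44.5], [-38.1, 27.1], [11.3, 36.0]]
top (58, 266, 61, 16) [[0.5516 0.3198]]
top (114, 213, 19, 14) [[0.6324 0.2544]]
top (343, 185, 9, 15) [[ 0.61   -0.1215]]
scene (329, 275, 9, 18) [[ 0.6115 -0.1236]]
scene (411, 150, 9, 17) [[0.6344 0.2504]]
scene (384, 124, 26, 29) [[0.5733 0.293 ]]
```

View pics/fin.png

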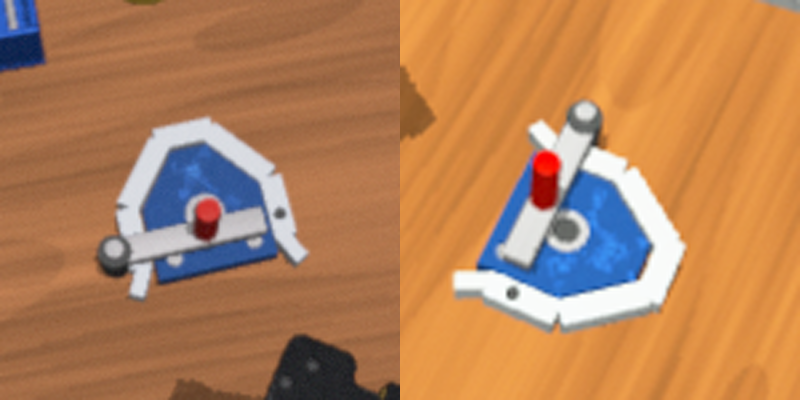

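The final crops show the plate seated, with the strap across it parallel to the back edge. The post measures (0.610,-0.1215), against (0.609,-0.1216) expected when shut.

```bash
python3 -c "
from bench import workorder
print(workorder.close_job())"
```

```text
the job is handed in; nothing more can be done
None
```

The gusset is pushed fully home in the pointed nest and its strap is swung shut against its stop; the square plate and the other strap were not touched, and the job was handed in at about 21 s.

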